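# Ease a guide pillar from a draining tray into a V-block

### The job

The ground guide pillar in the draining tray is freshly degreased, so do not touch it. Lift the tray and carry it with the pillar lying quietly against the back rim, bring the open lip over the edge of the V-block, and ease the pillar over the crown of the floor and off the lip into the V at a crawl, about a hand's breadth (80 mm) a second, never letting it run away or drop to the bench. Leave it seated along the V and stand the empty tray back down on the bench on its feet, clear of the V-block, disturbing nothing else.

Things in the scene. Friction and masses are not known exactly. Their poses are not given: they have to be found in the camera images.
- tray: Blue draining tray with hoop handle, 220 x 108 mm, 120 mm high, 0.35 kg. Origin: middle, at the undersides of its four feet (on the bench plane when it stands). +x runs from back rim to open lip, the rolling direction; y across, z up. Feet 17 mm high, 16 mm across, at x = -85 and +60, y = +-42 mm. Back rim: inner face x = -107, top z = 47 mm. Side rims: inner faces y = +-50, top z = 32 mm.
- tray_crown (a point): Crest of the crowned floor, 22.2 mm above the tray's origin. Floor height z = 22.2 - x*x/2600 (mm; small flat facets, sheet 2.5 mm): it slopes down both ways by x/1300 rad, 0.07 at the rim. On a level tray the pillar rests at the back rim; tipped far enough to leave it, it gains speed all the way and past the crest runs off: unstable, time constant 0.45 s. Tilting it back slows it.
- tray_grip (a point): Centre of the tray's black grip bar, 108 mm above the tray's origin, on its z axis. The bar is 116 mm long along the tray's y, 18 mm thick along x (the width to grip), 24 mm tall, flat sided. Free below it down to the floor. Hoop legs at the bar's ends, y = +-56 mm, 22 mm wide.
- tray_lip (a point): Middle of the top edge of the tray's open lip (no rim there): x = 110, z = 17.6 mm in the tray's frame. To hand over, it belongs about 5 mm over the V-block's shoulder, at the edge of the V (20 to 24 mm from the V's middle line).
- pillar: Ground steel guide pillar, 32 mm diameter, 90 mm long, 0.5 kg. Origin at its centre; its x axis is the bar's axis, the others turn as it rolls. It starts across the tray, axis along the tray's y, against the back rim: centre x = -91 mm in the tray's frame. It accelerates at 0.67 g times (slope of the floor under it minus rolling drag, about 0.03 rad). Jerky tilting makes it hop and skew.
- vblock: Steel V-block fixed to the bench, 70 mm across (its x), 80 mm along the V (its y), 45 mm high; origin at the centre of its underside. In the middle of the top a 90 degree V, 40 mm wide, 20 mm deep, with a flat shoulder 15 mm wide either side. A pillar seated in it has its centre above the block's y axis, 47.6 mm over the bench. The tray starts on its -x side.
- gauge_stand: Bystander: dial gauge on a grey magnetic stand, 200 mm tall, base 60 x 50 mm, origin at the centre of its underside.
- insert: Bystander: stepped steel mould insert, 70 x 45 x 40 mm, origin at the centre of its underside.
- mallet: Bystander: brass hammer lying on the bench.
Things that resemble listed ones, but are neither listed nor needed, are in the scene too. There is more than one size of the tray; the job needs the smallest.

How it is judged:
On the way, in this order (a step that is already met when the one before it is completed fails the run):
1. the tray is held clear of the bench with the pillar lying in it (height (world z) of tray above 0.025 m and x of pillar in the frame of tray below -0.07 m and z of pillar in the frame of tray below 0.045 m), for 0.5 s.
2. the pillar rides over the crown while the tray is held clear of the bench (height (world z) of tray above 0.015 m and x of pillar in the frame of tray between 0 and 0.1 m and z of pillar in the frame of tray below 0.045 m), for 0.1 s.
3. the pillar lies in the V (x of pillar in the frame of vblock between -0.006 and 0.006 m and z of pillar in the frame of vblock below 0.052 m), for 0.3 s.
At the end, for the whole second after the job is handed in: Pillar at rest in the V: centre within 6 mm of its middle across, 22 mm along, 43 to 52 mm above the bench, axis within 0.12 rad of the V. Tray at rest, level within 0.06 rad, feet within 6 mm of the bench, touching neither V-block nor pillar (all of step 3 and y of pillar in the frame of vblock between -0.022 and 0.022 m and z of pillar in the frame of vblock above 0.043 m and angle between the x axis of pillar and the y axis of vblock, either way round below 0.12 rad and linear speed of each of pillar, tray below 0.03 m/s and height (world z) of tray below 0.006 m and angle between tray's own z axis and vertical below 0.06 rad and not (contact force between tray and vblock above 0.3 N) and not (contact force between tray and pillar above 0.3 N)).
It fails at once if the pillar runs away: faster than 0.18 m/s between the back rim and the lip (x of pillar in the frame of tray between -0.07 and 0.095 m and z of pillar in the frame of tray between 0.02 and 0.045 m and y of pillar in the frame of tray between -0.06 and 0.06 m and linear speed of pillar above 0.18 m/s).
It fails at once if the pillar leaves the back rim while the lip is still over 120 mm away from the V-block's middle (x of pillar in the frame of tray between -0.07 and 0.11 m and z of pillar in the frame of tray between 0.02 and 0.045 m and y of pillar in the frame of tray between -0.06 and 0.06 m and horizontal distance between tray_lip and vblock above 0.12 m).
It fails at once if the pillar falls to the bench (height (world z) of pillar below 0.026 m).
It fails at once if the pillar is touched by the gripper or the arm (contact force between any of the fingers, the arm and pillar above 0.5 N).
It fails at once if a bystander is disturbed (distance of any of gauge_stand, insert, mallet from where it was at the start of the episode above 0.03 m).
It also fails if it takes over 61 s, if anything falls off the work surface, if the arm or the gripper's body presses on something with over 40 N, if the wrist force passes 120 N, or if a joint passes its speed limit or range.

### The arm

A 7-joint arm with a two-finger parallel gripper is mounted at the origin on the work surface. World frame = base frame: x ahead of the robot, y to its left, z up, the work surface at z = 0. Lengths are in m, angles in rad, forces in N, time in s.
With the tool pointing down it reaches from about 0.4 to 0.9 m from the base axis. Payload 5.6 kg.
Tool frame: the origin (TCP) lies midway between the tips of the shut fingers; the grasp point (between the pads) lies 19 mm behind it; y points along the fingers, z is the direction in which the jaws open and shut, and the axes are right-handed (so a half turn about y gives the same grasp; the last joint's range is limited). The gripper opens to 92 mm and grips with 3 to 60 N. Pads are 20 mm wide; open, the fingers measure 128 mm over their backs; the gripper's body (75 mm by 189 mm) begins 69 mm behind the grasp point.
Start: joints at [1.298, 0.468, -0.012, 1.603, 0.006, 1.071, -0.056], TCP at [0.148, -0.633, 0.215] pointing down, gripper open.
Joint ranges: [-2.53, 2.53], [-0.31, 2.02], [-1.57, 1.55], [0.28, 2.44], [-1.29, 4.43], [0.15, 1.84], [-2.92, 2.92]. Speed limits (rad/s): [2.57, 2.57, 3.14, 3.14, 3.14, 3.14, 3.14].

### API

Orientations are given as a 3x3 rotation matrix whose columns are the frame's x, y, z axes.
In Python, from station import env, effector, solver, viewer, workorder, search_frame, tip_of gives the robot as it stands. Calls block until the motion is done:
- env.reach(position, orientation): joint-space move of the TCP to a pose.
- env.movel(position, frame=None, rate=0.15): straight line of the TCP; frame=None keeps the orientation; rate is the mean speed in m/s.
- env.goto_joints(angles): joint-space move.
- effector.release() and effector.grasp(squeeze=None): open the fingers fully, or close them until they stop; squeeze is the grip in N (None keeps the last).
- env.pause(seconds).
- solver.inverse_kinematics(position, orientation): joint angles nearest the present ones, or None.
- env.sense(): the state.
- viewer.read_camera(name): name is "scene" or "top" or "wrist"; returns (picture, depth): 480x640x3 uint8, red, green, blue; 480x640 float32, m along the optical axis (not along the pixel's ray), 0 where there is no reading.
- viewer.camera_info(name): a dict with "intrinsics" (3x3 intrinsics, pixels), "dist_coeffs" ([k1, k2, p1, p2, k3] as OpenCV has them; the pictures are not rectified), "eye" and "rotation" of the camera in the world; the wrist camera has in their place "T_tool_cam" (4x4, takes a point from camera to tool coordinates, whose origin is the TCP and whose axes are the tool frame's). Camera axes: x right, y up, looking along -z (the intrinsics and any distortion apply to the point x, -y, -z); pixel columns grow to the right and rows downward; lengths in m; the calibration is good to about 2 mm. A picture is of the moment at which its call begins: read the wrist's pose just before it. camera_info takes no time and is no camera call.
A pose or a line that the arm cannot do raises env.PlanningError and nothing moves.
- workorder.finish_job(): hands the job in, once; it reports no verdict.
Trained networks look in the newest picture that a camera, given by its name, has taken for a name from the list of things; names that differ only in an ending like _2 or _b are one class to them, and where a whole thing is asked for, a point or a joint stands for the part that bears it (a point fixed in the world has none). Each returns a list of dicts, best first, with "score" (0 to 1); they miss things now and then, are a little off and sometimes report something else, mostly with a low value. They report only what shows in the picture. A call takes as long as a camera call. They do not tell look-alikes from the thing itself.
- search_frame(camera, name): "at" ([x, y, z] in m, in world coordinates, good to about 4 mm: the middle of the surface that is visible of it).
- tip_of(camera, name): "at" ([x, y, z] in m, in world coordinates, good to about 4 mm: a listed point, or the origin of a listed thing).
The state is a dict: "t": time; "joint_positions": joint angles; "joint_velocities": joint speeds; "tau": joint torques, N m; "ee_pos": TCP position; "tcp_rot": TCP orientation; "wrist_force": force on the tool from outside, world axes, zero at the start; "moment": the same for the moment, N m; "gripper_width": finger opening in m.
Only numpy, scipy, OpenCV 4.12 (cv2) and the standard library are available. Lean on these libraries where they do the work, as an engineer would, in place of code of your own. Each camera call takes 0.05 s, during which the arm holds its last target. There are 200 camera calls.

## Working session

There is one attempt and no reset: what is moved stays moved. The work goes in short steps, each a Python script; the robot and the scene stay as the last script left them, time stands still between calls to the robot, and variables do not carry over. Pictures are saved under pics/ and viewed, about 8 in all and at most 12, crops included, and the job is handed in when it is done.

```bash
ls; mkdir -p pics
python3 - <<'E'
from station import env, effector, solver, viewer, workorder, search_frame, tip_of
import cv2, numpy as np
np.set_printoptions(precision=4,suppress=True)
for c in ["scene","top"]:
    p,d=viewer.read_camera(c); cv2.imwrite(f"pics/{c}0.png",p[:,:,::-1]); np.savez(f"pics/{c}0.npz",p=p,d=d)
    i=viewer.camera_info(c); print(c,i)
    for n in ["tray","tray_grip","tray_lip","tray_crown","pillar","vblock","gauge_stand","insert","mallet"]:
        print(n,[(np.round(r["at"],3).tolist(),round(r["score"],2)) for r in tip_of(c,n)])
print(env.sense())
E
```

```text
pics
scene {'intrinsics': array([[488.8543,   0.    , 317.9932],
       [  0.    , 488.8543, 236.2515],
       [  0.    ,   0.    ,   1.    ]]), 'dist_coeffs': array([0.0405, 0.    , 0.    , 0.    , 0.    ]), 'eye': array([ 0.7906, -0.5631,  1.0612]), 'rotation': array([[ 0.8633, -0.4357,  0.2548],
       [ 0.5048,  0.7427, -0.4401],
       [ 0.0025,  0.5085,  0.861 ]])}
tray [([0.52, -0.198, 0.003], 0.94), ([0.454, -0.542, -0.001], 0.72), ([0.27, -0.24, 0.003], 0.72), ([0.737, 0.1, 0.0], 0.43)]
tray_grip [([0.518, -0.194, 0.106], 0.94), ([0.263, -0.238, 0.142], 0.75), ([0.46, -0.541, 0.141], 0.56)]
tray_lip [([0.405, -0.195, 0.02], 0.92), ([0.519, -0.084, 0.019], 0.78), ([0.519, -0.197, 0.0], 0.27)]
tray_crown [([0.519, -0.195, 0.023], 0.81), ([0.46, -0.542, 0.03], 0.61), ([0.269, -0.24, 0.029], 0.57)]
pillar [([0.52, -0.285, 0.034], 0.97)]
vblock [([0.567, 0.226, 0.003], 0.68)]
gauge_stand [([0.7, 0.37, 0.002], 0.83)]
insert [([0.739, 0.099, 0.001], 0.64)]
mallet [([0.384, 0.432, 0.002], 0.64)]
top {'intrinsics': array([[552.0927,   0.    , 323.2429],
       [  0.    , 552.0927, 23
[... 761 characters left out ...]
d [([0.706, 0.362, 0.002], 0.94)]
insert [([0.736, 0.099, 0.006], 0.59)]
mallet [([0.518, -0.194, 0.107], 0.3)]
{'t': 1.0, 'joint_positions': array([ 1.298 ,  0.4675, -0.0116,  1.6027,  0.006 ,  1.0714, -0.0563]), 'joint_velocities': array([ 0.0008, -0.0009,  0.0007,  0.0021, -0.001 ,  0.0005, -0.0002]), 'tau': array([  0.0011, -52.0413,  -0.0121, -24.4054,  -0.0568,   0.0113,
         0.    ]), 'ee_pos': array([ 0.148 , -0.6329,  0.2146]), 'tcp_rot': array([[-0.9737, -0.    ,  0.2277],
       [-0.2277, -0.    , -0.9737],
       [ 0.    , -1.    ,  0.    ]]), 'wrist_force': array([-0.0236,  0.4742, -0.1775]), 'moment': array([ 0.0205, -0.0135, -0.0278]), 'gripper_width': 0.09203698828453297}
```

View both.

View pics/scene0.png

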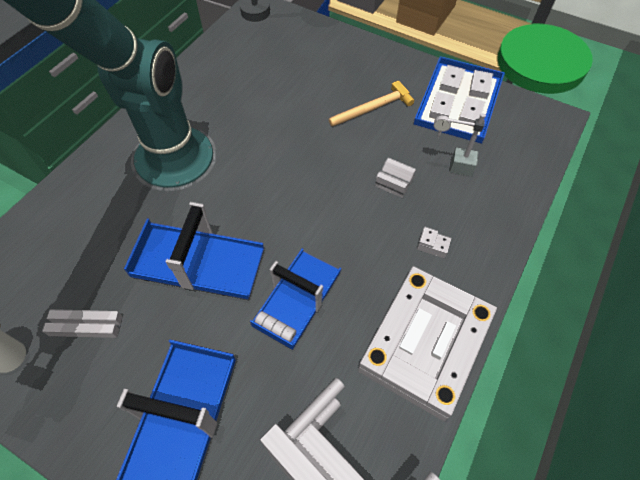

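View pics/top0.png

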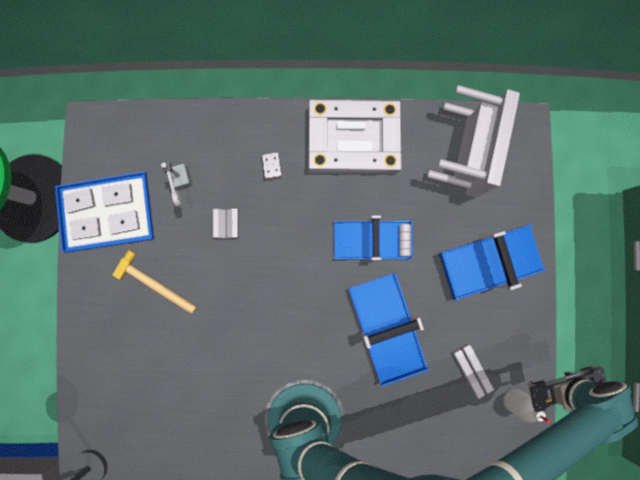

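The right tray is the small one with the pillar, at scene (295,300) / top (373,240). The larger empty blue trays at scene (195,260) and (180,410) are look-alikes, and so are the other round bars near (320,405). The V-block is the short one at scene (395,175) / top (225,223). The long V-block at scene (82,322) is a look-alike, and the insert is at scene (434,241). Next I take close wrist looks at the V-block and the tray.

```bash
cat > h.py <<'E'
from station import env, effector, solver, viewer, workorder, search_frame, tip_of
import cv2, numpy as np
from scipy.spatial.transform import Rotation as Rn
np.set_printoptions(precision=4,suppress=True)
def Rtray(yaw,th=0):
    "tray frame: yaw about z, th = nose(+x)-down pitch"
    return Rn.from_euler('ZY',[yaw,th]).as_matrix()
# tool in tray: tool z=-tray x, tool y=-tray z
RT=np.array([[0,0,-1],[1,0,0],[0,-1,0]],float)
def Rtool(yaw,th=0): return Rtray(yaw,th)@RT
def wristcloud(tag):
    s=env.sense(); T=np.eye(4); T[:3,:3]=s["tcp_rot"]; T[:3,3]=s["ee_pos"]
    p,d=viewer.read_camera("wrist"); i=viewer.camera_info("wrist"); T=T@i["T_tool_cam"]
    cv2.imwrite(f"pics/{tag}.png",p[:,:,::-1])
    return p,cloud(d,i,T[:3,:3],T[:3,3])
def cloud(d,i,R,e):
    v,u=np.mgrid[0:480,0:640]
    n=cv2.undistortPoints(np.stack([u.ravel(),v.ravel()],1).astype(float)[:,None],i["intrinsics"],i["dist_coeffs"])[:,0].reshape(480,640,2)
    c=np.stack([n[...,0]*d,-n[...,1]*d,-d],-1); w=c@R.T+e; w[d<=0]=np.nan; return w
E
python3 - <<'E'
from h import *
print(viewer.camera_info("wrist"))
R=Rtool(np.pi/2); print(R)
T=viewer.camera_info("wrist")["T_tool_cam"]; off=R@T[:3,3]; ax=R@(-T[:3,2]); print("cam off",off,"axis",ax)
def look(x,y,z,h,tag):
    # camera centre h above point along optical axis
    p=np.array([x,y,z])-ax*h-off; print(tag,p); env.reach(p,R); env.pause(.2); print(env.sense()["t"])
    P,w=wristcloud(tag); np.savez(f"pics/{tag}.npz",p=P,w=w)
look(0.567,0.226,0.045,0.32,"wv")
for n in ["vblock"]: print(n,tip_of("wrist",n))
look(0.52,-0.195,0.06,0.36,"wt")
for n in ["tray","tray_grip","tray_lip","pillar"]: print(n,tip_of("wrist",n))
a=cv2.imread("pics/wv.png");b=cv2.imread("pics/wt.png")
cv2.imwrite("pics/w2.png",cv2.resize(np.hstack([a,b]),(800,300),interpolation=cv2.INTER_AREA))
print(env.sense()["t"])
E
```

```text
{'intrinsics': array([[417.5866,   0.    , 322.6002],
       [  0.    , 417.5866, 232.4286],
       [  0.    ,   0.    ,   1.    ]]), 'dist_coeffs': array([-0.0369,  0.    ,  0.    ,  0.    ,  0.    ]), 'T_tool_cam': array([[ 0.0004, -0.9705, -0.2409, -0.0681],
       [ 0.0008,  0.2409, -0.9705, -0.1689],
       [ 1.    ,  0.0002,  0.0008, -0.0011],
       [ 0.    ,  0.    ,  0.    ,  1.    ]])}
[[-1.  0. -0.]
 [ 0.  0. -1.]
 [ 0. -1.  0.]]
cam off [0.0681 0.0011 0.1689] axis [-0.2409  0.0008 -0.9705]
wv [0.576  0.2247 0.1867]
4.55
vblock [{'at': [0.568, 0.2324, 0.0006], 'score': 0.81}, {'at': [0.7007, 0.3686, 0.002], 'score': 0.65}]
wt [ 0.5387 -0.1963  0.2405]
6.4167
tray [{'at': [0.2696, -0.2364, 0.0025], 'score': 0.92}]
tray_grip [{'at': [0.5201, -0.1915, 0.1081], 'score': 0.87}]
tray_lip [{'at': [0.4069, -0.1921, 0.0309], 'score': 0.88}, {'at': [0.5182, -0.0818, 0.0179], 'score': 0.55}]
pillar [{'at': [0.5225, -0.2863, 0.0333], 'score': 0.65}]
6.6667
```

View pics/w2.png

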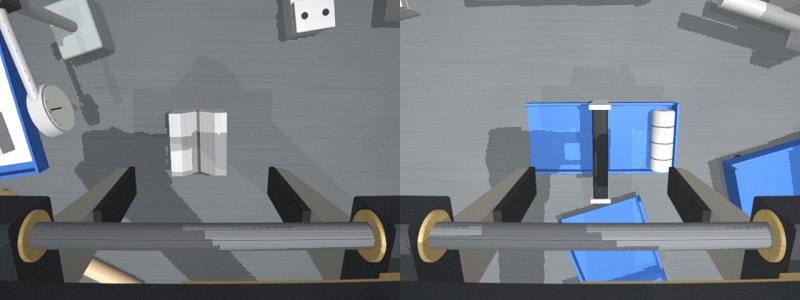

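The left view shows the short V-block, groove at pixel (198,142), which runs along world x. The right view shows the small tray: bar at (600,150), pillar at the back rim at (662,140), lip on the left at (527,137). Next I fit both poses from the depth clouds.

Run:
```python
from h import *
w=np.load("pics/wv.npz")["w"].reshape(-1,3)
def rect(m,name):
    q=w[m]; r=cv2.minAreaRect((q[:,:2]*1000).astype(np.float32)); print(name,len(q),"minrect",np.round(r[0],1),np.round(r[1],1),round(r[2],2),"zmed",np.median(q[:,2])); return q
near=lambda x,y,rx,ry:(abs(w[:,0]-x)<rx)&(abs(w[:,1]-y)<ry)
b=near(.567,.228,.065,.06)
rect(b&(w[:,2]>.02)&(w[:,2]<.06),"vblock all")
q=rect(b&(w[:,2]>.041)&(w[:,2]<.05),"shoulders")
# groove line: per-x-slice symmetric point of V
g=w[b&(w[:,2]>.02)&(w[:,2]<.042)]
xs=np.arange(.535,.606,.01); L=[]
for x in xs:
    s=g[abs(g[:,0]-x)<.005]; 
    if len(s)<8: continue
    z=s[:,2]; y=s[:,1]; y0=y[np.argsort(z)[:5]].mean()
    a=y<y0-.003; c=y>y0+.003
    pa=np.polyfit(y[a],z[a],1); pc=np.polyfit(y[c],z[c],1); yi=(pc[1]-pa[1])/(pa[0]-pc[0]); L.append((x,yi,np.polyval(pa,yi),pa[0],pc[0]))
L=np.array(L); print(L); print("groove fit",np.polyfit(L[:,0],L[:,1],1))
w=np.load("pics/wt.npz")["w"].reshape(-1,3)
b=near(.52,-.195,.09,.14)
rect(b&(w[:,2]>.112)&(w[:,2]<.13),"bar top")
rect(b&(w[:,2]>.01)&(w[:,2]<.05),"tray low")
q=w[b&near(.52,-.19,.04,.12)&(w[:,2]>.012)&(w[:,2]<.024)]; print("floor y max",np.percentile(q[:,1],[98,99.5,100]))
for x in [.49,.505,.52,.535,.55]: s=q[abs(q[:,0]-x)<.006]; print(x,s[:,1].max(), s[s[:,1]>-.1][:,2].mean())
q=w[b&(w[:,2]>.04)&(w[:,2]<.06)&(w[:,1]<-.25)]; r=cv2.minAreaRect((q[:,:2]*1000).astype(np.float32)); print("pillar+rim",r,q[:,2].max())
q=w[b&(w[:,2]>.051)&(w[:,2]<.06)&(w[:,1]<-.25)]; print("pillar crest",q.mean(0),len(q))
```

```text
vblock all 9214 minrect [566.4 230.1] [81.1 70. ] 0.91 zmed 0.041184371603754766
shoulders 4667 minrect [566.3 230.2] [80.4 70. ] 1.04 zmed 0.04369970307423526
[[ 0.535   0.2289  0.0253 -0.9142  0.8052]
 [ 0.545   0.2287  0.0248 -0.9809  0.8291]
 [ 0.555   0.2302  0.0245 -0.8897  0.9785]
 [ 0.565   0.231   0.0256 -0.7464  0.907 ]
 [ 0.575   0.2303  0.025  -0.8583  0.8798]
 [ 0.585   0.2307  0.0246 -0.8981  0.955 ]
 [ 0.595   0.2302  0.0244 -0.9764  0.9095]
 [ 0.605   0.4303 -0.0004 -0.1529 -0.1886]]
groove fit [ 1.6882 -0.7072]
bar top 4084 minrect [ 521.6 -191.8] [118.9  23.9] 0.43 zmed 0.11871611710313335
tray low 23926 minrect [ 523.8 -192.4] [112.5 222.4] 0.39 zmed 0.020402122777843146
floor y max [-0.0849 -0.0823 -0.0812]
0.49 -0.08174098564062564 0.017222782660000845
0.505 -0.08147378876702006 0.017230452138138206
0.52 -0.08119777630633171 0.017183064929382284
0.535 -0.08129441650009502 0.017044939901919156
0.55 -0.08157824618828244 0.017261886346296704
pillar+rim ((526.091552734375, -285.23828125), (101.53779602050781, 36.02495574951172), 0.01716778427362442) 0.051835238229832215
pillar crest [ 0.5206 -0.2823  0.0513] 22
```

```bash
cat >> h.py <<'E'
V=np.array([.5664,.2302]); YV=np.radians(91.0); T0=np.array([.5216,-.1915,0.]); YT=np.radians(90.4)
def tcp(pos,yaw,th): # tray origin pose -> tcp
    return np.asarray(pos)+Rtray(yaw,th)@[0,0,.089], Rtool(yaw,th)
def lip2org(lip,yaw,th): return np.asarray(lip)-Rtray(yaw,th)@[.110,0,.0176]
def rd(n=10,dt=.02):
    F=[];M=[]
    for _ in range(n):
        s=env.sense();F.append(s["wrist_force"]);M.append(s["moment"]);env.pause(dt)
    return np.mean(F,0),np.mean(M,0),np.std(M,0)
E
python3 - <<'E'
from h import *
p,R=tcp(T0,YT,0)
env.reach(p+[0,0,.09],R); env.movel(p,rate=.1); 
print("pre",*rd()); effector.grasp(60); env.pause(.3); s=env.sense(); print("w",s["gripper_width"],s["t"],*rd(5))
print(env.sense()["ee_pos"]-p)
env.movel(p+[0,0,.02],rate=.03); print("up20",*rd(5))
env.movel(p+[0,0,.06],rate=.06); print("up60",*rd())
o=T0+[0,0,.06]
for th in (-.04,-.01,.02):
    t0=env.sense()["t"]; env.movel(*tcp(o,YT,th),rate=.02); t1=env.sense()["t"]; env.pause(.2); print("th",th,"dur",t1-t0,*rd())
t0=env.sense()["t"]; env.movel(*tcp(o,YT,-.02),rate=.02); env.pause(.1); print(env.sense()["t"]-t0)
P,w=wristcloud("lift"); np.savez("pics/lift.npz",w=w)
p,d=viewer.read_camera("top"); cv2.imwrite("pics/toplift.png",p[:,:,::-1]); print(env.sense()["t"])
a=cv2.imread("pics/lift.png");b=p[:,:,::-1]
cv2.imwrite("pics/l2.png",cv2.resize(np.hstack([a,b]),(800,300),interpolation=cv2.INTER_AREA))
E
```

```text
pre [-0.3304 -0.0833 -0.1107] [ 0.0313  0.0147 -0.0131] [0.0278 0.0389 0.0417]
w 0.017239347144884818 9.6583 [ 0.4039 -4.6203 -1.1279] [-0.9979 -0.0708  0.0358] [0.0407 0.0199 0.0148]
[-0.     -0.0008 -0.    ]
up20 [ 0.1738 -0.1238 -9.4079] [0.5172 0.0057 0.0261] [0.0126 0.0124 0.0256]
up60 [-0.1788  0.0555 -9.228 ] [0.551  0.0109 0.006 ] [0.027  0.0265 0.0304]
th -0.04 dur 0.3249999999999993 [ 0.2566 -0.0469 -9.1074] [ 0.3994 -0.006   0.0008] [0.0259 0.0171 0.0287]
th -0.01 dur 0.2832999999999988 [-0.0906  0.0083 -8.847 ] [ 0.49    0.0141 -0.0013] [0.0163 0.0243 0.0226]
th 0.02 dur 0.28330000000000055 [ 0.0324  0.1279 -8.707 ] [ 0.6016 -0.0065  0.0069] [0.0369 0.0276 0.0237]
0.4250000000000007
14.1417
```

View pics/l2.png

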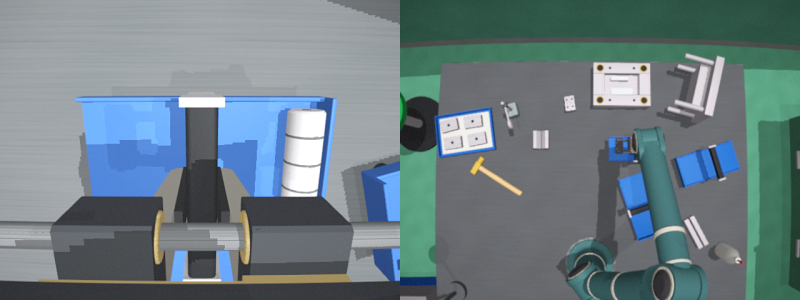

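The tray is lifted with the pillar lying square at the back rim, wrist pixel (305,150) in the left half. The wrist camera rides with the tray, so I can track the pillar with it. Next I check the tray's slip in the jaws and a cylinder-fit tracker on this cloud.

```bash
cat >> h.py <<'E'
from scipy.optimize import least_squares
def totray(w,pos_tcp,R_tcp):
    "world cloud -> nominal tray frame (rigid to the tool)"
    Rt=R_tcp@RT.T; o=pos_tcp-Rt@[0,0,.089]
    return (w-o)@Rt
def pillar_x(t,x0,prev=None):
    "t cloud in tray frame; returns xc, n, rms ; cylinder fit"
    q=t.reshape(-1,3); q=q[np.isfinite(q).all(1)]
    h=q[:,2]-(.0222-q[:,0]**2/2.6)
    q=q[(abs(q[:,1])<.044)&(h>.007)&(h<.038)&(q[:,0]>-.104)&(q[:,0]<.16)]
    q=q[abs(q[:,0]-x0)<.045]
    if len(q)<40: return None,len(q),0
    f=lambda p:np.hypot(q[:,0]-p[0],q[:,2]-(.0222-p[0]**2/2.6+.016)-p[1])-.016
    s=least_squares(lambda p:np.r_[f(p)/.001,p[1]/.003*np.sqrt(len(q))/3],[x0,0],loss="soft_l1")
    return s.x[0],len(q),np.sqrt(np.mean(f(s.x)**2))
E
python3 - <<'E'
from h import *
w=np.load("pics/lift.npz")["w"]; s=env.sense(); t=totray(w,s["ee_pos"],s["tcp_rot"])
print(pillar_x(t,-.09),pillar_x(t,-.085))
q=t.reshape(-1,3)
def pr(n,m): print(n,m.sum(),q[m].mean(0), "dz/dx",np.polyfit(q[m][:,0],q[m][:,2],1) if m.sum()>20 else "")
pr("rim top",(q[:,1]>.0505)&(q[:,1]<.056)&(q[:,2]>.028)&(q[:,2]<.037)&(q[:,0]<.1)&(q[:,0]>-.1))
m=(abs(q[:,1])<.044)&(q[:,2]>.01)&(q[:,2]<.027)&(q[:,0]>-.07)&(q[:,0]<.105)
c=np.polyfit(q[m][:,0],q[m][:,2],2); print("floor quad",c,"expected",-1/2.6, "y range",q[m][:,1].min(),q[m][:,1].max())
print("lip x",np.percentile(q[m|((abs(q[:,1])<.04)&(q[:,2]>.01)&(q[:,2]<.025)&(q[:,0]>0))][:,0],[99,99.9,100]))
q0=q[(abs(q[:,1])<.04)&(q[:,2]>.01)&(q[:,2]<.025)&(q[:,0]>.09)&(q[:,0]<.13)]; print("lip max",np.sort(q0[:,0])[-5:])
m=(abs(q[:,1])<.06)&(q[:,2]>.115)&(q[:,2]<.125); pr("bar top",m);
E
```

```text
(np.float64(-0.08956155803108772), 8328, np.float64(0.0013089509743789904)) (np.float64(-0.08956155784830808), 8328, np.float64(0.0013089509745883947))
rim top 0 [nan nan nan] dz/dx 
floor quad [-0.3804  0.0078  0.0208] expected -0.3846153846153846 y range -0.04399939546727728 0.04399848875556477
lip x [0.1101 0.1117 0.1126]
lip max [0.1121 0.1123 0.1123 0.1125 0.1126]
bar top 13807 [ 0.0011 -0.0124  0.1186] dz/dx [0.0047 0.1186]<stdin>:5: RuntimeWarning: Mean of empty slice.
  ret = um.true_divide(
```

```bash
cat >> h.py <<'E'
D=np.array([np.cos(YV),np.sin(YV)])
def lippose(th,back=.022,h=.051,dv=0.):
    lip=np.r_[V-D*(back),h]
    return tcp(lip-Rtray(YV,th)@[.1111,0,.0176],YV,th)
E
python3 - <<'E'
from h import *
p,R=lippose(-.03,h=.080); print(p)
env.movel(p,R,rate=.11); print("t",env.sense()["t"])
p,R=lippose(-.03,h=.053); env.movel(p,R,rate=.04); env.pause(.2)
P,w=wristcloud("atv"); np.savez("pics/atv.npz",w=w); s=env.sense(); print(s["t"],s["wrist_force"],s["moment"])
t=totray(w,s["ee_pos"],s["tcp_rot"]); print("pillar",pillar_x(t,-.09))
q=w.reshape(-1,3); m=(abs(q[:,0]-V[0])<.045)&(abs(q[:,1]-V[1])<.05)&(q[:,2]>.02)&(q[:,2]<.06)
q=q[m]; r=(q[:,:2]-V)@D
for lo in np.arange(-.04,.044,.004): 
    k=(r>=lo)&(r<lo+.004); print(round(lo*1e3),k.sum(),np.round(np.median(q[k][:,2])*1e3,1) if k.any() else "")
sp,_=viewer.read_camera("scene"); cv2.imwrite("pics/scv.png",cv2.resize(np.hstack([cv2.resize(sp[120:360,230:550],(640,480)),P]),(800,300))[:,:,::-1])
E
```

```text
[0.5688 0.095  0.148 ]
t 16.95
18.025 [ 0.4338 -0.3201 -9.6322] [ 0.4898 -0.0111 -0.0046]
pillar (np.float64(-0.08929441347905104), 8306, np.float64(0.0011434894300911616))
-40 906 53.4
-36 909 53.3
-32 900 53.1
-28 895 52.9
-24 646 52.7
-20 0 
-16 123 36.4
-12 332 33.5
-8 336 29.4
-4 557 26.1
0 881 26.6
4 1055 30.1
8 1138 34.0
12 1174 38.3
16 1156 42.0
20 783 43.8
24 776 43.9
28 742 43.9
32 414 43.7
36 0 
40 0
```

View pics/scv.png

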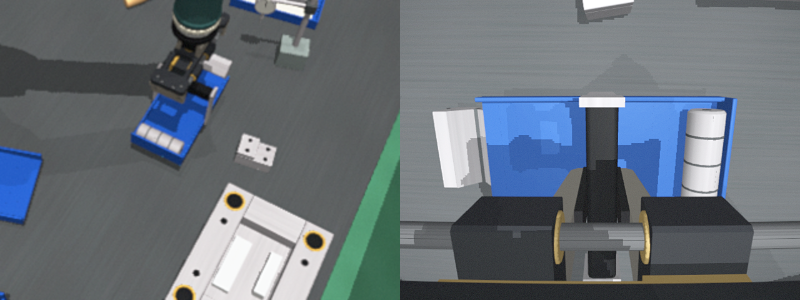

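The lip sits about 21 mm from the V's middle line and about 9 mm above the shoulder, so I'll drop it to about 5 mm. The scene and wrist views show the tray square to the block, with the pillar still at the rim. Next I run the closed loop: tilt in small steps about the lip, tracking the pillar with the wrist camera.

```bash
cat > roll.py <<'E'
from h import *
import sys
B=dict(back=.0225,h=.050); VD=.07; K=.45
def tilt(th,rate=.05): env.movel(*lippose(th,**B),rate=rate)
def meas(x0):
    s=env.sense(); p,w=wristcloud("cur"); r=pillar_x(totray(w,s["ee_pos"],s["tcp_rot"]),x0); return s["t"],r
g=6.57
def sim(x,v,thf,dt,drag):
    n=max(1,int(dt/.005)); h=dt/n
    for i in range(n):
        sl=thf(i*h)+x/1.3
        a=g*(sl-drag) if (v>1e-3 or sl>drag) else 0.
        v=max(0.,v+a*h) if a<0 else v+a*h; x+=v*h
    return x,v
tilt(-.03,.02); tilt(.05,.02); env.pause(.15)
th=.05; t0,(x,n,_)=meas(-.089); xs=x; v=0.; drag=.037; moving=False; print("start",t0,x,n)
for c in range(90):
    thp=th
    if not moving: th+= .008 if th<.082 else .003
    else:
        xp,vp=sim(x,v,lambda s:th,.12,drag)
        des=drag-xp/1.3+K*(VD-vp)
        th=float(np.clip(th+np.clip(des-th,-.022,.012),-.12,.135))
    if abs(th-thp)>5e-4: tilt(th)
    else: th=thp; env.pause(.05)
    t,(xm,n,rms)=meas(x+v*.2 if moving else x); dt=t-t0; t0=t
    if not moving:
        if xm is not None and xm-xs>.0015: moving=True; drag=float(np.clip(th-.07-.002,.02,.05)); v=(xm-x)/dt; x=xm; print("BREAK",th,drag)
        elif th>.135: print("no break"); break
        else: x=xm
        print(f"{t:.2f} th {th:.4f} x {xm*1e3:.1f} n {n}"); continue
    px,pv=sim(x,v,lambda s:thp+(th-thp)*min(1,s/max(dt-.05,.01)),dt,drag)
    if xm is None: x,v=px,pv; r=None
    else: r=xm-px; x=px+.9*r; v=max(0,pv+.7*r/dt); 
    print(f"{t:.2f} th {th:.4f} x {x*1e3:.1f} v {v*1e3:.0f} r {r if r is None else round(r*1e3,1)} n {n} rms {rms*1e3:.1f}")
    if x>.103: print("at lip"); break
    if r is not None and abs(r)>.02: print("ODD"); break
np.save("pics/state.npy",[x,v,th,drag])
E
python3 roll.py
```

```text
start 19.2 -0.08918939003897708 8311
19.50 th 0.0580 x -89.2 n 8308
19.80 th 0.0660 x -89.1 n 8289
20.10 th 0.0740 x -88.9 n 8308
20.40 th 0.0820 x -88.4 n 8330
20.70 th 0.0850 x -88.4 n 8342
21.00 th 0.0880 x -88.4 n 8332
21.30 th 0.0910 x -88.2 n 8348
21.60 th 0.0940 x -87.8 n 8383
BREAK 0.09700000000000003 0.025000000000000022
21.90 th 0.0970 x -87.2 n 8403
22.20 th 0.1090 x -83.8 v 26 r -0.4 n 8303 rms 1.2
22.50 th 0.0985 x -72.7 v 56 r -2.5 n 8326 rms 1.3
22.80 th 0.0765 x -60.0 v 59 r -9.1 n 8206 rms 1.3
23.10 th 0.0677 x -52.0 v 43 r -12.9 n 8187 rms 1.3
23.40 th 0.0712 x -47.8 v 34 r -12.3 n 7930 rms 1.3
23.70 th 0.0703 x -44.5 v 34 r -11.8 n 7823 rms 1.3
24.00 th 0.0674 x -39.4 v 39 r -10.0 n 7401 rms 1.3
24.30 th 0.0605 x -31.8 v 45 r -8.6 n 6767 rms 1.4
24.60 th 0.0515 x -24.4 v 43 r -10.6 n 5641 rms 1.5
24.90 th 0.0479 x -17.1 v 43 r -9.7 n 3964 rms 1.7
25.20 th 0.0416 x -9.7 v 44 r -9.9 n 2543 rms 1.4
25.50 th 0.0360 x -1.4 v 46 r -8.8 n 1042 rms 0.6
25.80 th 0.0280 x 6.2 v 44 r -10.4 n 1052 rms 0.6
26.10 th 0.0242 x 15.3 v 48 r -7.8 n 2686 rms 1.5
26.40 th 0.0136 x 26.5 v 53 r -7.1 n 5033 rms 1.6
26.70 th 0.0028 x 38.0 v 53 r -7.9 n 6846 rms 1.4
27.00 th -0.0054 x 49.8 v 54 r -7.5 n 7754 rms 1.3
27.30 th -0.0148 x 62.2 v 56 r -6.9 n 8206 rms 1.3
27.60 th -0.0256 x 75.6 v 58 r -6.5 n 8279 rms 1.2
27.90 th -0.0369 x 89.2 v 58 r -6.6 n 8367 rms 1.2
28.20 th -0.0474 x 104.0 v 61 r -5.5 n 8434 rms 1.0
at lip
```

Run:
```python
from h import *
for k in range(6):
    env.pause(.15); s=env.sense(); p,w=wristcloud("off"); q=w.reshape(-1,3); q=q[np.isfinite(q).all(1)]
    r=(q[:,:2]-V)@D; a=abs(q[:,0]-V[0])<.045; m=a&(abs(r)<.04)&(q[:,2]>.055)&(q[:,2]<.09)
    print(round(s["t"],2),m.sum(),"top z",q[m][:,2].max() if m.any() else None,"r",r[m].mean() if m.any() else None, s["moment"][0],s["wrist_force"])
cv2.imwrite("pics/off_v.png",p[:,:,::-1]); np.savez("pics/off.npz",w=w)
```

```text
28.4 8863 top z 0.08154052659238467 r -0.02553036246779768 -0.8391944511426888 [ 0.3802 -0.7555 -8.9266]
28.6 6171 top z 0.06431000268094128 r -0.003387293352550651 -0.03971561462188715 [ 0.618   0.7659 -3.7393]
28.8 6186 top z 0.06445714437320707 r -0.0033427490886939405 -0.014578474882951883 [ 0.7021  1.1335 -3.6004]
29.0 6233 top z 0.06469123816815656 r -0.003394364088197453 -0.02431143674136373 [ 0.7597 -0.5447 -3.9625]
29.2 6219 top z 0.06424541823440255 r -0.003355062340125845 -0.05764538598349686 [ 0.3381  0.0424 -4.6579]
29.4 6246 top z 0.0644236502005831 r -0.003394830817807156 -0.041997664222088095 [ 0.206  -0.4782 -3.7324]
```

View pics/off_v.png

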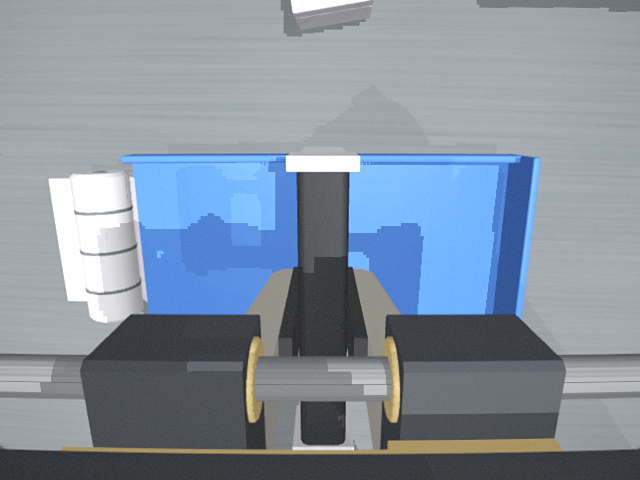

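The pillar is seated in the V at pixel (105,245) and the tray is empty. Next I back the tray off, level it and stand it down.

Run:
```python
from h import *
th=-.0474
env.movel(*lippose(th,back=.0225,h=.065),rate=.03)
env.movel(*lippose(0,back=.095,h=.065),rate=.06)
for h in (.024,.0176): env.movel(*lippose(0,back=.095,h=h),rate=.04 if h>.02 else .01); print(h,*rd(5)[:2])
s=env.sense(); p,w=wristcloud("down"); t=totray(w,s["ee_pos"],s["tcp_rot"]).reshape(-1,3)
m=(abs(t[:,1])<.044)&(t[:,2]>.008)&(t[:,2]<.027)&(abs(t[:,0])<.1)&(abs(t[:,0])>.02); print("floor",np.polyfit(t[m][:,0],t[m][:,2],2))
print(s["t"])
```

```text
0.024 [-0.3165  0.0213 -3.9638] [ 0.06    0.0084 -0.0011]
0.0176 [-1.0373 -0.0762 -2.1361] [-0.0519  0.2296 -0.0106]
floor [-0.3832  0.0019  0.021 ]
33.5417
```

Run:
```python
from h import *
effector.release(); env.pause(.2); p,R=lippose(0,back=.095,h=.0176)
env.movel(p+[0,0,.14],R,rate=.12); env.pause(.3)
# look straight over both
T=viewer.camera_info("wrist")["T_tool_cam"]; off=R@T[:3,3]; ax=R@(-T[:3,2])
q=np.r_[V-D*.09,.05]-ax*.38-off; env.reach(q,R); env.pause(.3)
P,w=wristcloud("fin"); w=w.reshape(-1,3); r=(w[:,:2]-V)@D; y=(w[:,:2]-V)@[D[1],-D[0]]
m=(abs(r)<.016)&(abs(y)<.07)&(w[:,2]>.056)&(w[:,2]<.08); a=np.c_[r,y][m]*1e3
print("pillar cap",m.sum(),a.mean(0),"y range",np.percentile(a[:,1],[0.2,99.8]),"zmax",np.percentile(w[m][:,2],99),cv2.minAreaRect(a.astype(np.float32)))
k=(r>-.33)&(r<-.05)&(abs(y)<.08); b=k&(w[:,2]>.112)&(w[:,2]<.13); u=np.c_[w[b][:,:2],np.ones(b.sum())]
print("bar top z",w[b].mean(0),"tilt",np.linalg.lstsq(u,w[b][:,2],rcond=None)[0][:2]); lo=k&(w[:,2]>.01)&(w[:,2]<.05); print("tray r range",np.percentile(r[lo],[.1,99.9]))
print("pillar",tip_of("wrist","pillar")[:1],env.sense()["t"])
s,_=viewer.read_camera("scene"); 
for n in ("gauge_stand","insert","mallet"): print(n,tip_of("scene",n)[:1])
cv2.imwrite("pics/fin2.png",cv2.resize(np.hstack([P,s]),(800,300),interpolation=cv2.INTER_AREA)[:,:,::-1])
```

```text
pillar cap 2641 [-1.3457  2.3185] y range [-45.9581  44.0526] zmax 0.06359988916744451 ((-0.3645296096801758, -1.0428237915039062), (27.33293914794922, 90.47473907470703), 0.26305586099624634)
bar top z [0.5926 0.0272 0.1183] tilt [ 0.007  -0.0927]
tray r range [-0.3154 -0.0948]
pillar [{'at': [0.5682, 0.23, 0.002], 'score': 0.67}] 37.5167
gauge_stand [{'at': [0.6988, 0.3712, -0.0003], 'score': 0.62}]
insert [{'at': [0.7349, 0.1004, 0.0017], 'score': 0.98}]
mallet [{'at': [0.3847, 0.435, 0.0054], 'score': 0.89}]
```

View pics/fin2.png

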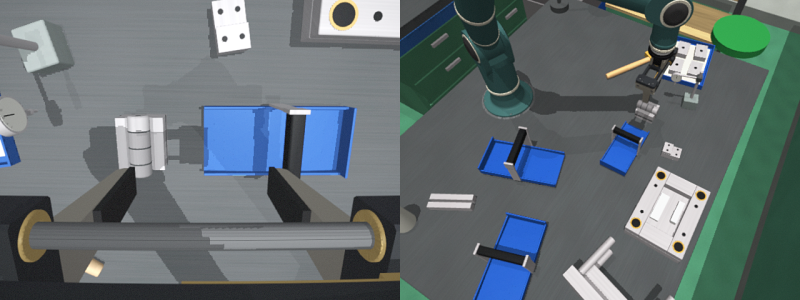

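Run:
```python
from h import *
P,w=wristcloud("fin3"); w=w.reshape(-1,3); r=(w[:,:2]-V)@D+.2048; y=(w[:,:2]-V)@[D[1],-D[0]]
m=(abs(y)<.044)&(abs(r)<.1)&(abs(r)>.03)&(w[:,2]>.008)&(w[:,2]<.03)
c=np.linalg.lstsq(np.c_[np.ones(m.sum()),r[m],y[m],r[m]**2],w[m][:,2],rcond=None)[0]; print("floor z0,tiltx,tilty,curv",c)
if np.hypot(c[1],c[2])<.03: workorder.finish_job(); print("handed in")
```

```text
floor z0,tiltx,tilty,curv [ 0.0209  0.001  -0.0004 -0.3828]
the job is handed in; nothing more can be done
handed in
```

I carried the tray to the V-block, eased the pillar into the V, stood the empty tray back on the bench, and handed the job in at about 38 s of the 61 s limit. The hand-in gave no verdict.

**What I did:**
- I gripped the small tray at 60 N. The pillar stayed against the back rim during the lift and carry.
- I set the lip about 22 mm from the V's middle line, aiming for 5 mm above the shoulder.
- I tilted the tray about its lip in small steps while tracking the pillar with the wrist camera. It crossed the floor at about 30–60 mm/s, slower than the 80 mm/s asked, and rolled into the V.
- I then backed the tray off and set it down level on its feet.

**Last checks:**

| Item | Measured |
|---|---|
| Pillar off the V's middle, across | about 0.4 mm |
| Pillar off centre, along the V | about 1 mm |
| Pillar axis against the V | under 0.01 rad |
| Top of the pillar | 63.6 mm, as expected when seated |
| Tray tilt | about 0.001 rad |
| Tray lip to V-block side | about 60 mm |
| Gauge stand, insert, mallet | within about 5 mm of where they started, which is detector error |

**Where checks disagreed:**
- **Lip height:** it measured about 9 mm above the shoulder on arrival. I lowered it and did not measure it again.
- **Rolling model:** its drag value was too low, so it predicted the pillar 5–13 mm ahead each step. The camera feedback corrected this.
- **Bar tilt:** a fit to the tray's narrow grip bar gave a false 0.09 rad tilt. A fit to the tray floor showed it level.

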